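Clip the marker at the salt shaker and hold it at the front of the carousel

ROBOT

A 6-joint arm with a two-finger parallel gripper is mounted at the origin on a cart in front of the work surface, level with it; the furniture and walls round the work are solid. World frame = base frame: x ahead of the robot, y to its left, z up, the work surface at z = 0. Lengths are in m, angles in rad, forces in N, time in s.
With the tool pointing down it reaches from about 0.35 to 0.85 m from the base axis. Payload 8.1 kg.
Tool frame: the origin (TCP) lies between the finger pads; the fingertips stand 14 mm ahead of it and the grasp point (between the pads) lies 5 mm behind it; z points along the fingers, y is the line along which they close (so a half turn about z gives the same grasp; the last joint's range is limited). The gripper opens to 93 mm and grips with 3 to 60 N. Pads are 15 mm wide; open, the fingers measure 128 mm over their backs; the gripper's body (75 mm by 188 mm) begins 65 mm behind the grasp point.
Start: joints at [-1.336, 0.13, 1.488, -0, 1.523, -0.085], TCP at [0.189, -0.57, 0.233] pointing down, gripper open.
Joint ranges: [-2.96, 2.96], [-0.89, 2.26], [0.02, 2.5], [-1.34, 4.48], [0, 2.73], [-2.66, 2.66]. Speed limits (rad/s): [2.39, 2.39, 2.79, 3.14, 3.14, 3.14].

INTERFACE

Orientations are given as a rotation vector (axis times angle).
In Python, from plant import robot gives the robot as it stands.
- The arm moves only by the tool arm_command, never from a script. Its argument "targets" is a list of rows, each an object of numbers: "x", "y", "z": the shift along the world's x, y, z in units of 500 mm (1.0 is 500 mm); "rx", "ry", "rz": the turn, a rotation vector about the world's x, y, z in units of 2 rad (1.0 is 2 rad); "claw": the closure in counts, from 0 (fully open) to 255 (shut). In form: [{"x": .., "y": .., "z": .., "rx": .., "ry": .., "rz": .., "claw": ..}, ...]. A call has 1 to 10 rows; each row is the pose to reach, as a shift and turn from the pose commanded when the call began; what a row does not reach only later rows make up. A row lasts 1/12 s, in which the tool goes at most 41.7 mm and 7.16 degrees, less where a joint would pass 70% of its speed; a pose out of reach is approached as far as the arm can. A call with a number of a shift or a turn outside -1 to 1 is refused whole. A call with a gripper value outside its range is refused whole. The fingers move at their own pace and stop on an object; "squeeze" is the grip in N (left out, the last holds). Time passes only in rows, so rows that repeat a pose let the fingers close. It gives the time, the measured TCP pose, the force, the opening and the grip force at its end, in the units of the state.
- robot.read_state(): the state, without advancing time (a new reading comes with each control period).
- robot.read_camera(name): name is "scene" or "top" or "wrist"; returns (picture, depth): 400x640x3 uint8, red, green, blue; 400x640 float32, m along the optical axis (not along the pixel's ray), 0 where there is no reading.
- robot.get_calibration(name): a dict with "intrinsics" (3x3 intrinsics, pixels), "dist" ([k1, k2, p1, p2, k3] as OpenCV has them; the pictures are not rectified), "origin" and "orientation" of the camera in the world. Camera axes: x right, y up, looking along -z (the intrinsics and any distortion apply to the point x, -y, -z); pixel columns grow to the right and rows downward; lengths in m; the calibration is good to about 2 mm. A picture is of the moment at which its call begins: read the wrist's pose just before it. get_calibration takes no time and is no camera call; for the wrist camera it gives the pose at the moment of the call.
- robot.close_job(): hands the job in; it is judged then, once.
The state is a dict: "t": time; "q": joint angles; "dq": joint speeds; "joint_torque": joint torques, N m; "tool_pos": TCP position; "orientation": TCP orientation; "force": force on the tool from outside, world axes, zero at the start; "wrist_torque": the same for the moment, N m; "opening": finger opening in m; "gripper_force": force on a finger pad.
Only numpy, scipy, OpenCV 4.12 (cv2) and the standard library are available. Lean on these libraries where they do the work, as an engineer would, in place of code of your own. Each camera call takes 0.05 s, during which the arm holds its last target. There are 200 camera calls.

TASK

Squeeze the sprung clip open and let it close on the rim of the jar carousel right beside the salt shaker (outward of it, in line with the centre knob and the shaker), so that the clip stands upright on its own with its lips well down over the rim. Then turn the carousel until the clipped salt shaker squarely faces the front tongue of the foot, and finish while still gripping the square knob on top, holding the carousel still there. Leave the other things on the table where they are.

Things in the scene. Friction and masses are not known exactly. Their poses are not given: they have to be found in the camera images.
- carousel_base: Fixed black foot of the jar carousel. Origin on the turning axis at table height, z up. Its -x axis is the FRONT: there a flat tongue 34 mm wide, 8 mm high, with a thin steel rib along its middle, sticks out to 170 mm from the axis, past the wooden turntable (a round tray 266 mm across; tray floor 22 mm, rim top 50 mm above the table).
- turntable (a joint): Angle of the turntable in rad, positive anticlockwise from above; at 0 (or any whole turn) the salt shaker faces the front. No stops within a turn either way; about 0.1 N m of friction; it stays where it is left.
- shaker_center (a point): Centre of the salt shaker: waisted glass, domed light grey cap, 44 mm across, 90 mm tall, fixed on the turntable 48 mm from its axis (this point 67 mm above the table). The three other fixed jars, 90 degrees apart, are a plain steel tin, a wide glass jar with a flat steel lid and a white pot with a flat cork lid. All jars end 112 mm above the table or lower.
- rim_mark (a point): Point on top of the rim, at mid-thickness, straight outward of the salt shaker: 130 mm from the axis, 50 mm above the table. Its own -x axis points radially outward, z up. The rim is 6 mm thick, 28 mm tall inside; 57 mm are free between rim and shaker. To let go of the clip here, open the gripper to about 65 mm only, as the shaker is near.
- knob_center (a point): Centre of the square wooden knob on the carousel's centre post, on the turning axis, 145 mm above the table: 30 x 30 mm with rounded corners, 38 mm tall (126 to 164 mm above the table). Its flat faces look along its own x and y axes, which turn with it. Grip two opposite faces from above; fingertips 116 mm or more above the table clear the jars.
- clip_center (a point): Centre, 46 mm up, of the loose sprung clip standing on its jaws on the table: 92 mm tall, 28 mm wide along its x, two black arms spread in a V along its y (22 mm over their outsides 44 mm up, 46 mm at the top). Frame of the +y half, which leans up to 0.25 rad when squeezed; the clip stays centred between the fingers. 70 g. Grip the arms with 15 to 30 N, fingertips 50 to 60 mm above its foot.
- clip_lips (a point): Point midway between the clip's two lips, 6 mm above its foot; frame as clip_center. Lips are 24 mm wide along x, 12 mm tall, 8 mm thick each; their gap along y is about 4 mm closed and 18 mm or more when squeezed fully open.
- clip_jaw (a joint): Opening of the clip about its pivot, 40 mm above its foot: 0 closed, 0.5 rad fully squeezed (stop, arms parallel, about 24 mm over their outsides), about 0.06 when it holds the rim. A spring closes it; squeezing the arm tops takes about 4 N to start and 7 N to open it fully.
- label_roll: Bystander: roll of price labels lying flat, 58x63x28 mm. Origin at the centre of its underside.
- small_dish: Bystander: small white oblong dish, 112x128x38 mm. Origin at the centre of its underside.
- marker_1: Bystander: grey felt marker with a black cap, lying, 140 mm long, 18 mm thick. Origin at the centre of its underside.
Things that resemble listed ones, but are neither listed nor needed, are in the scene too. Of the things that look like the part that bears clip_center, the middle-sized one is meant.

How it is judged:
By the outcome, as a careful person would: the job done as asked, in the order asked, and still so for the second after the job is handed in, while the arm keeps its last pose, push and grip.
It also fails if it takes over 70 s, if anything falls off the work surface, if the arm or the gripper's body presses on something with over 40 N, if the wrist force passes 120 N, or if a joint passes its speed limit or range.

## Working session

There is one attempt and no reset: what is moved stays moved. The work goes in short steps, Python scripts to look and compute and a tool call to move; the robot and the scene stay as the last step left them, time stands still between calls to the robot, and variables do not carry over. Pictures are saved under pics/ and viewed, at most 13 in all, crops included, and the job is handed in when it is done.

Besides the shell and the picture viewer there is one more tool, called as a command line: name --argument value ..., lists and objects as JSON in quotes. arm_command: Moves the arm, as the interface text tells. Shifts and turns lie within -1 to 1; 1 stands for 500 mm of shift or 2 rad of turn. Its arguments: {"type":"object","properties":{"targets":{"type":"array","items":{"type":"object","properties":{"x":{"type":"number","minimum":-1,"maximum":1},"y":{"type":"number","minimum":-1,"maximum":1},"z":{"type":"number","minimum":-1,"maximum":1},"rx":{"type":"number","minimum":-1,"maximum":1},"ry":{"type":"number","minimum":-1,"maximum":1},"rz":{"type":"number","minimum":-1,"maximum":1},"claw":{"type":"number"}}}},"squeeze":{"type":"number"}},"required":["targets"]}

```bash
mkdir -p pics; ls; cat > h.py <<'E'
import numpy as np, cv2
from plant import robot
def snap(n,f=None):
    c=robot.get_calibration(n); im,d=robot.read_camera(n)
    if f: cv2.imwrite('pics/'+f,im[:,:,::-1])
    return im,d,c
def R(c):
    o=np.array(c['orientation'],float)
    return o if o.shape==(3,3) else cv2.Rodrigues(o)[0]
def ray(c,uv):
    K=np.array(c['intrinsics']);p=cv2.undistortPoints(np.array(uv,float).reshape(-1,1,2),K,np.array(c['dist'],float)).reshape(-1,2)
    return np.c_[p[:,0],-p[:,1],-np.ones(len(p))]@R(c).T
def plane(c,uv,z):
    r=ray(c,uv);o=np.array(c['origin']);return o+r*((z-o[2])/r[:,2])[:,None]
def cloud(c,d):
    v,u=np.mgrid[:400,:640];r=ray(c,np.c_[u.ravel(),v.ravel()])
    P=np.array(c['origin'])+r*d.reshape(-1,1);return P.reshape(400,640,3)
E
python3 - <<'E'
from h import *
print(robot.read_state())
for n in('scene','top'):
    im,d,c=snap(n,n+'0.png');print(n,c)
    np.savez(n+'0.npz',im=im,d=d)
E
```

```text
pics
{'t': 0.0, 'q': array([-1.33639836e+00,  1.31112679e-01,  1.48925603e+00,  1.53147083e-05,
        1.52297785e+00, -8.54162241e-02]), 'dq': array([-0.00024384,  0.00035249, -0.00097992, -0.0005085 , -0.00041096,
        0.00023492]), 'joint_torque': array([-1.12780352e-03, -5.59846258e+01, -4.91758525e+01,  7.65344454e-02,
        3.55972617e-02, -1.82767712e-04]), 'tool_pos': array([ 0.18852931, -0.56905942,  0.23162914]), 'orientation': array([-3.09978480e+00, -4.99944929e-01,  1.80972548e-04]), 'force': array([ 1.17938033, -0.39285835, -0.58035091]), 'wrist_torque': array([ 0.01094006,  0.02250513, -0.0355574 ]), 'gripper_force': 0.0, 'opening': 0.09274550546236746}
scene {'intrinsics': array([[514.66400358,   0.        , 319.05493967],
       [  0.        , 514.66400358, 196.97542371],
       [  0.        ,   0.        ,   1.        ]]), 'dist': array([-0.04620229,  0.        ,  0.        ,  0.        ,  0.        ]), 'origin': array([-0.54809062, -0.97327989,  0.86842125]), 'orientation': array([ 1.04127591, -0.44460436, -0.77231894])}
top {'intrinsics': array([[509.53949996,   0.        , 317.81159704],
       [  0.        , 509.53949996, 196.82826263],
       [  0.        ,   0.        ,   1.        ]]), 'dist': array([0.03174934, 0.        , 0.        , 0.        , 0.        ]), 'origin': array([0.21477761, 0.01734915, 1.5739602 ]), 'orientation': array([ 0.16274286, -0.16075498, -1.52556017])}
```

View pics/scene0.png

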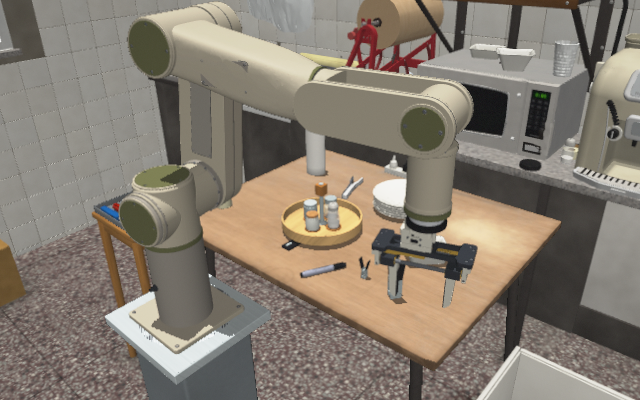

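View pics/top0.png

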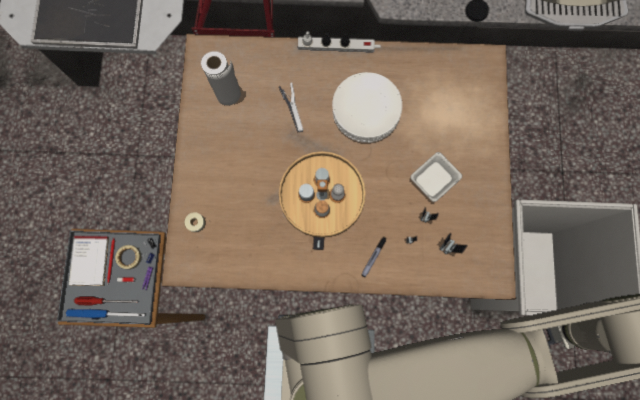

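Top view: the tray is at (322,195), with its tongue at (319,243). Three clips stand at (428,215), (411,239) and (453,244). Next I'll enlarge these and measure them.

```bash
python3 - <<'E'
from h import *
z=np.load('top0.npz');im,d=z['im'],z['d'];c=robot.get_calibration('top')
P=cloud(c,d)
for n,(u,v,w) in dict(mid=(428,215,14),small=(411,239,10),big=(453,244,16)).items():
    q=P[v-w:v+w,u-w:u+w].reshape(-1,3);q=q[(q[:,2]>.012)&(q[:,2]<.3)];print(n,len(q),q.mean(0),q.min(0),q.max(0))
# tongue and tray
print('tongue',plane(c,[(319,243),(313,237),(325,237),(313,249),(325,249)],.008))
m=(abs(P[:,:,2]-.05)<.008);m[:140]=0;m[250:]=0;m[:,:265]=0;m[:,380:]=0
print('rim depth pts',m.sum())
hsv=cv2.cvtColor(im,cv2.COLOR_RGB2HSV)
for u,v in[(306,192),(322,176),(338,191),(322,208),(323,190)]:
    print((u,v),P[v,u],im[v,u])
a=cv2.resize(im[145:255,270:375],None,fx=5,fy=5,interpolation=3)[:550]
b=cv2.resize(im[195:260,390:475],None,fx=3,fy=3,interpolation=3)
o=np.zeros((550,800,3),np.uint8);o[:,:525]=a;o[:195,530:785]=b
cv2.imwrite('pics/crop.png',o[:,:,::-1])
E
```

```text
mid 134 [ 0.48926787 -0.30975319  0.06027862] [ 0.47448625 -0.33225219  0.01306661] [ 0.50840648 -0.28341423  0.09764955]
small 53 [ 0.41861634 -0.26138958  0.04134845] [ 0.40979387 -0.27268623  0.01629631] [ 0.42721425 -0.24276542  0.06373146]
big 257 [ 0.39861708 -0.3753738   0.08096937] [ 0.37545179 -0.40306742  0.01289224] [ 0.43202715 -0.34235909  0.13256332]
tongue [[ 0.39860193  0.01650773  0.008     ]
 [ 0.41643297  0.03573994  0.008     ]
 [ 0.41789195 -0.00129529  0.008     ]
 [ 0.37941155  0.03422125  0.008     ]
 [ 0.38086098 -0.00262983  0.008     ]]
rim depth pts 610
(306, 192) [0.54148546 0.06138303 0.08224386] [193 199 199]
(322, 176) [0.58957169 0.01532562 0.09490288] [165 173 172]
(338, 191) [ 0.54325754 -0.03357705  0.10502992] [165 161 155]
(322, 208) [0.49589315 0.01161842 0.07554512] [171 125  84]
(323, 190) [0.53422253 0.01100161 0.15093582] [70 48 29]
```

View pics/crop.png

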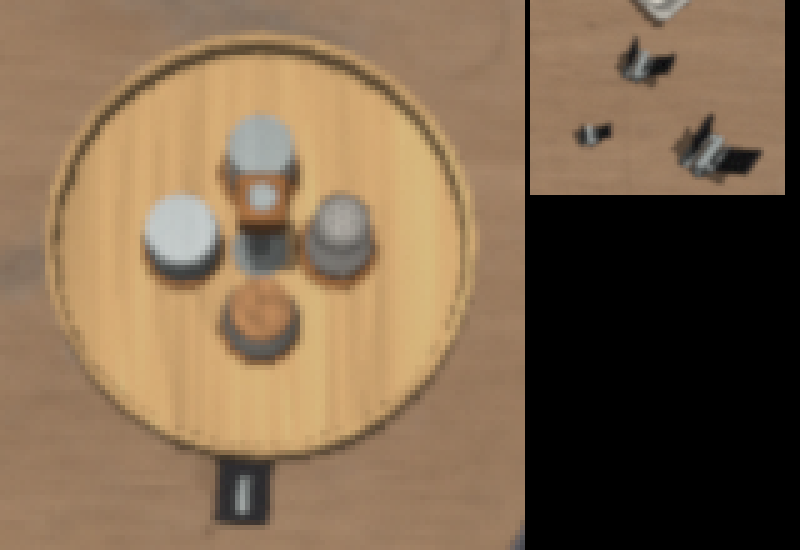

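The salt shaker is the domed grey jar on the right, towards world -y. The middle-sized clip is the one at crop (647,62). Next I'll get clip yaw, the tray circle and the wrist camera mount.

```bash
python3 - <<'E'
from h import *
z=np.load('top0.npz');im,d=z['im'],z['d'];c=robot.get_calibration('top');P=cloud(c,d)
q=P[201:229,414:442].reshape(-1,3);q=q[(q[:,2]>.07)&(q[:,2]<.12)];print(np.round(q[np.argsort(q[:,0])]*1000).astype(int).tolist())
# tray outer contour (yellow)
hsv=cv2.cvtColor(im,cv2.COLOR_RGB2HSV)
print(hsv[193,300-12],hsv[193,262],hsv[230,322])
m=((hsv[:,:,1]>110)&(hsv[:,:,2]>150)&(hsv[:,:,0]<30)).astype(np.uint8);m[:140]=0;m[250:]=0;m[:,:265]=0;m[:,380:]=0
cs=max(cv2.findContours(m,0,1)[0],key=cv2.contourArea);h=cv2.convexHull(cs).reshape(-1,2)
p=plane(c,h,.05)[:,:2];A=np.c_[2*p,np.ones(len(p))];s=np.linalg.lstsq(A,(p**2).sum(1),rcond=None)[0]
print('tray',s[:2],np.sqrt(s[2]+s[:2]@s[:2]),len(p),np.std(np.hypot(*(p-s[:2]).T)))
k=robot.get_calibration('wrist');st=robot.read_state();T=cv2.Rodrigues(st['orientation'])[0]
print(T.T@(k['origin']-st['tool_pos']),T.T@R(k),k['intrinsics'],k['dist'])
print(T)
E
```

```text
[[474, -324, 84], [475, -322, 80], [476, -317, 72], [477, -325, 89], [478, -324, 84], [479, -314, 74], [479, -322, 76], [479, -317, 73], [479, -320, 72], [480, -326, 88], [480, -329, 87], [481, -324, 81], [481, -322, 79], [482, -317, 76], [482, -320, 73], [483, -329, 87], [484, -327, 83], [484, -324, 82], [484, -326, 98], [485, -323, 76], [487, -327, 84], [487, -332, 85], [487, -287, 74], [487, -325, 79], [489, -328, 91], [489, -321, 71], [489, -326, 88], [489, -332, 87], [489, -283, 93], [490, -325, 80], [490, -291, 72], [491, -288, 70], [491, -327, 95], [491, -323, 73], [492, -331, 91], [492, -289, 78], [493, -284, 90], [494, -328, 78], [494, -288, 85], [495, -326, 73], [496, -284, 90], [496, -287, 89], [498, -286, 96], [499, -293, 76], [501, -289, 94], [501, -292, 78], [503, -288, 86], [506, -297, 72], [506, -291, 86], [507, -288, 98], [507, -295, 81], [508, -293, 89]]
[ 17 115 202] [ 14  92 153] [ 18 111 214]
tray [0.54097673 0.01338971] 0.12569300946561623 40 0.0015727210486820176
[ 0.06900752 -0.00118543 -0.1529249 ] [[-1.43122270e-03  9.67640470e-01  2.52328896e-01]
 [ 9.99998822e-01  1.24493858e-03  8.97907689e-04]
 [ 5.54717840e-04  2.52329884e-01 -9.67641112e-01]] [[340.31310187   0.         321.87462681]
 [  0.         340.31310187 197.3779902 ]
 [  0.           0.           1.        ]] [0.00371036 0.         0.         0.         0.        ]
[[ 9.49289846e-01  3.14402003e-01 -4.09937878e-04]
 [ 3.14402241e-01 -9.49288393e-01  1.66676546e-03]
 [ 1.34885131e-04 -1.71112892e-03 -9.99998527e-01]]
```

arm_command --targets '[{"x":0.6,"y":0.52,"z":-0.03,"rz":-0.347,"claw":0},{"x":0.6,"y":0.52,"z":-0.03,"rz":-0.347,"claw":0},{"x":0.6,"y":0.52,"z":-0.03,"rz":-0.347,"claw":0},{"x":0.6,"y":0.52,"z":-0.03,"rz":-0.347,"claw":0},{"x":0.6,"y":0.52,"z":-0.03,"rz":-0.347,"claw":0},{"x":0.6,"y":0.52,"z":-0.03,"rz":-0.347,"claw":0},{"x":0.6,"y":0.52,"z":-0.03,"rz":-0.347,"claw":0},{"x":0.6,"y":0.52,"z":-0.03,"rz":-0.347,"claw":0},{"x":0.6,"y":0.52,"z":-0.03,"rz":-0.347,"claw":0},{"x":0.6,"y":0.52,"z":-0.03,"rz":-0.347,"claw":0}]'

```text
schema error: expected keys x, y, z, rx, ry, rz, claw
```

arm_command --targets '[{"claw":0},{"claw":0}]'

```text
schema error: expected keys x, y, z, rx, ry, rz, claw
```

```bash
python3 - <<'E'
from h import *
st=robot.read_state();T=cv2.Rodrigues(st['orientation'])[0];print(st['t'],st['tool_pos'],T[:,1],st['q'])
im,d,c=snap('wrist','w1.png');np.savez('w1.npz',im=im,d=d,o=c['origin'],r=c['orientation'])
P=cloud(c,d)
m=(P[:,:,2]>.075)&(P[:,:,2]<.1)&(abs(P[:,:,0]-.49)<.05)&(abs(P[:,:,1]+.308)<.05)
q=P[m][:,:2];n,l,s,ce=cv2.connectedComponentsWithStats(m.astype(np.uint8))
for i in range(1,n):
    if s[i,4]>40:
        a=P[l==i];r=cv2.minAreaRect(a[:,:2].astype(np.float32)*1000);print(s[i],a.mean(0),a.min(0),a.max(0),r)
E
```

```text
0.1 [ 0.18853619 -0.56907953  0.23169065] [ 0.314402   -0.94928839 -0.00171113] [-1.33637863e+00  1.31108896e-01  1.48914820e+00 -1.15884848e-05
  1.52305196e+00 -8.54087535e-02]
```

View pics/w1.png

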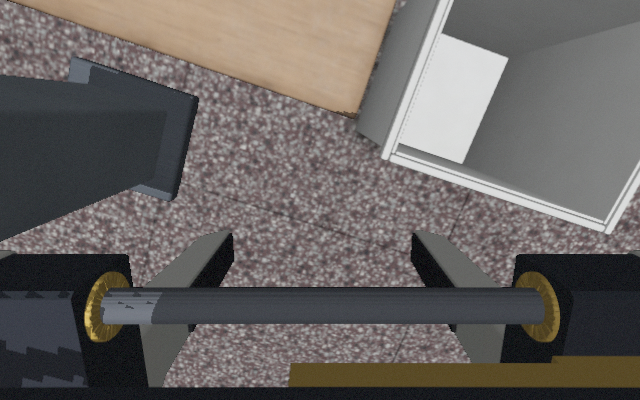

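All keys are needed in each row. The picture shows only the floor and the open fingers, because the arm hasn't moved.

arm_command --targets '[{"x":0.6,"y":0.52,"z":-0.03,"rx":0,"ry":0,"rz":-0.347,"claw":0},{"x":0.6,"y":0.52,"z":-0.03,"rx":0,"ry":0,"rz":-0.347,"claw":0},{"x":0.6,"y":0.52,"z":-0.03,"rx":0,"ry":0,"rz":-0.347,"claw":0},{"x":0.6,"y":0.52,"z":-0.03,"rx":0,"ry":0,"rz":-0.347,"claw":0},{"x":0.6,"y":0.52,"z":-0.03,"rx":0,"ry":0,"rz":-0.347,"claw":0},{"x":0.6,"y":0.52,"z":-0.03,"rx":0,"ry":0,"rz":-0.347,"claw":0},{"x":0.6,"y":0.52,"z":-0.03,"rx":0,"ry":0,"rz":-0.347,"claw":0},{"x":0.6,"y":0.52,"z":-0.03,"rx":0,"ry":0,"rz":-0.347,"claw":0},{"x":0.6,"y":0.52,"z":-0.03,"rx":0,"ry":0,"rz":-0.347,"claw":0},{"x":0.6,"y":0.52,"z":-0.03,"rx":0,"ry":0,"rz":-0.347,"claw":0}]'

```text
t: 0.98
tool_pos: [0.4903, -0.3071, 0.2173]
orientation: [-3.086, 0.583, 0.0]
force: [0.5, -0.7, 0.3]
opening: 0.0933
gripper_force: 0.0
```

arm_command --targets '[{"x":0,"y":0,"z":0,"rx":0,"ry":0,"rz":0,"claw":0},{"x":0,"y":0,"z":0,"rx":0,"ry":0,"rz":0,"claw":0}]'

```text
t: 1.15
tool_pos: [0.4896, -0.3078, 0.217]
orientation: [-3.087, 0.579, 0.002]
force: [-1.4, -0.5, 1.1]
opening: 0.0928
gripper_force: 0.0
```

```bash
python3 - <<'E'
from h import *
st=robot.read_state();T=cv2.Rodrigues(st['orientation'])[0];print(st['t'],st['tool_pos'],T[:,1],st['q'])
im,d,c=snap('wrist','w2.png');np.savez('w2.npz',im=im,d=d,o=c['origin'],r=c['orientation'])
P=cloud(c,d)
m=(P[:,:,2]>.075)&(P[:,:,2]<.1)&(abs(P[:,:,0]-.49)<.05)&(abs(P[:,:,1]+.308)<.05)
q=P[m][:,:2];n,l,s,ce=cv2.connectedComponentsWithStats(m.astype(np.uint8))
for i in range(1,n):
    if s[i,4]>40:
        a=P[l==i];r=cv2.minAreaRect(a[:,:2].astype(np.float32)*1000);print(s[i],a.mean(0),a.min(0),a.max(0),r)
E
```

```text
1.15 [ 0.48964729 -0.30779474  0.2170136 ] [-3.62121362e-01 -9.32130911e-01 -2.91194904e-04] [-6.49823946e-01  8.06989892e-02  1.56991561e+00 -1.08909442e-05
  1.49207225e+00  1.29151582e+00]
[295 173  11  29 277] [ 0.50053113 -0.29125332  0.08780586] [ 0.4894112  -0.29819582  0.07506242] [ 0.51086595 -0.28372885  0.09457996] ((499.9183044433594, -290.93072509765625), (7.704514980316162, 22.205453872680664), 67.69355773925781)
[338 174  12  29 275] [ 0.48621733 -0.32548008  0.08771059] [ 0.47450223 -0.33261346  0.07537217] [ 0.49632301 -0.31785339  0.09493471] ((485.5428771972656, -325.120849609375), (8.38792610168457, 22.01140594482422), 65.98412322998047)
```

View pics/w2.png

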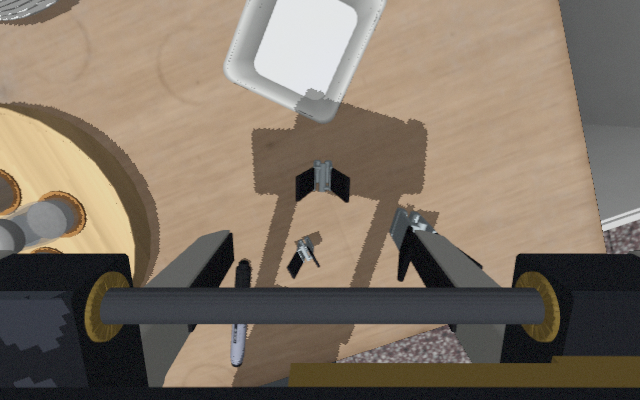

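The clip is at (322,180), lined up between the fingers with about 3.5 mm to correct. I'll descend and squeeze.

arm_command --squeeze 20 --targets '[{"x":0.0075,"y":-0.001,"z":-0.08,"rx":0,"ry":0,"rz":-0.007,"claw":0},{"x":0.0075,"y":-0.001,"z":-0.15,"rx":0,"ry":0,"rz":-0.007,"claw":0},{"x":0.0075,"y":-0.001,"z":-0.22,"rx":0,"ry":0,"rz":-0.007,"claw":0},{"x":0.0075,"y":-0.001,"z":-0.27,"rx":0,"ry":0,"rz":-0.007,"claw":0},{"x":0.0075,"y":-0.001,"z":-0.296,"rx":0,"ry":0,"rz":-0.007,"claw":0},{"x":0.0075,"y":-0.001,"z":-0.296,"rx":0,"ry":0,"rz":-0.007,"claw":0},{"x":0.0075,"y":-0.001,"z":-0.296,"rx":0,"ry":0,"rz":-0.007,"claw":0}]'

```text
t: 1.78
tool_pos: [0.4918, -0.3109, 0.07]
orientation: [-3.082, 0.608, 0.001]
force: [-0.3, -0.2, 0.4]
opening: 0.0931
gripper_force: 0.0
```

arm_command --squeeze 20 --targets '[{"x":0,"y":0,"z":0,"rx":0,"ry":0,"rz":0,"claw":255},{"x":0,"y":0,"z":0,"rx":0,"ry":0,"rz":0,"claw":255},{"x":0,"y":0,"z":0,"rx":0,"ry":0,"rz":0,"claw":255},{"x":0,"y":0,"z":0,"rx":0,"ry":0,"rz":0,"claw":255},{"x":0,"y":0,"z":0,"rx":0,"ry":0,"rz":0,"claw":255},{"x":0,"y":0,"z":0,"rx":0,"ry":0,"rz":0,"claw":255},{"x":0,"y":0,"z":0,"rx":0,"ry":0,"rz":0,"claw":255},{"x":0,"y":0,"z":0,"rx":0,"ry":0,"rz":0,"claw":255}]'

```text
t: 2.45
tool_pos: [0.4925, -0.31, 0.0697]
orientation: [-3.083, 0.606, -0.0]
force: [1.0, 1.6, 5.0]
opening: 0.0442
gripper_force: 5.5
```

arm_command --squeeze 20 --targets '[{"x":0,"y":0,"z":0,"rx":0,"ry":0,"rz":0,"claw":255},{"x":0,"y":0,"z":0,"rx":0,"ry":0,"rz":0,"claw":255},{"x":0,"y":0,"z":0,"rx":0,"ry":0,"rz":0,"claw":255},{"x":0,"y":0,"z":0,"rx":0,"ry":0,"rz":0,"claw":255},{"x":0,"y":0,"z":0,"rx":0,"ry":0,"rz":0,"claw":255},{"x":0,"y":0,"z":0,"rx":0,"ry":0,"rz":0,"claw":255},{"x":0,"y":0,"z":0,"rx":0,"ry":0,"rz":0,"claw":255},{"x":0,"y":0,"z":0,"rx":0,"ry":0,"rz":0,"claw":255}]'

```text
t: 3.12
tool_pos: [0.4933, -0.3102, 0.0706]
orientation: [3.082, -0.606, 0.003]
force: [0.6, 1.6, 5.3]
opening: 0.0187
gripper_force: 20.0
```

arm_command --squeeze 20 --targets '[{"x":0,"y":0,"z":0.03,"rx":0,"ry":0,"rz":0,"claw":255},{"x":0,"y":0,"z":0.08,"rx":0,"ry":0,"rz":0,"claw":255},{"x":0,"y":0,"z":0.14,"rx":0,"ry":0,"rz":0,"claw":255},{"x":0,"y":0,"z":0.2,"rx":0,"ry":0,"rz":0,"claw":255},{"x":0,"y":0,"z":0.24,"rx":0,"ry":0,"rz":0,"claw":255},{"x":0,"y":0,"z":0.24,"rx":0,"ry":0,"rz":0,"claw":255},{"x":0,"y":0,"z":0.24,"rx":0,"ry":0,"rz":0,"claw":255}]'

```text
t: 3.7
tool_pos: [0.4929, -0.3106, 0.1906]
orientation: [3.081, -0.606, 0.003]
force: [0.7, -0.1, -1.5]
opening: 0.0189
gripper_force: 20.0
```

```bash
python3 - <<'E'
from h import *
st=robot.read_state();T=cv2.Rodrigues(st['orientation'])[0];print(st['t'],st['tool_pos'],T,st['opening'])
im,d,c=snap('wrist');s,ds,cs=snap('scene')
np.savez('w3.npz',im=im,d=d,o=c['origin'],r=c['orientation'])
t,dt,ct=snap('top')
np.savez('s3.npz',im=s,d=ds)
K=np.array(cs['intrinsics']);p=R(cs).T@(st['tool_pos']-cs['origin']);u=int(K[0,0]*p[0]/-p[2]+K[0,2]);v=int(K[1,1]*-p[1]/-p[2]+K[1,2]);print(u,v)
a=cv2.resize(s[v-35:v+45,u-50:u+50],(500,400),interpolation=3)
b=cv2.resize(im[120:320,180:460],(300,214))
o=np.zeros((400,800,3),np.uint8);o[:,:500]=a;o[:214,500:]=b
cv2.imwrite('pics/c3.png',o[:,:,::-1])
E
```

```text
3.7 [ 0.49291161 -0.3106397   0.19058335] [[ 9.25562558e-01 -3.78590536e-01  1.77713552e-03]
 [-3.78588025e-01 -9.25563914e-01 -1.59638713e-03]
 [ 2.24922956e-03  8.04753925e-04 -9.99997147e-01]] 0.018918991939891886
396 214
```

View pics/c3.png

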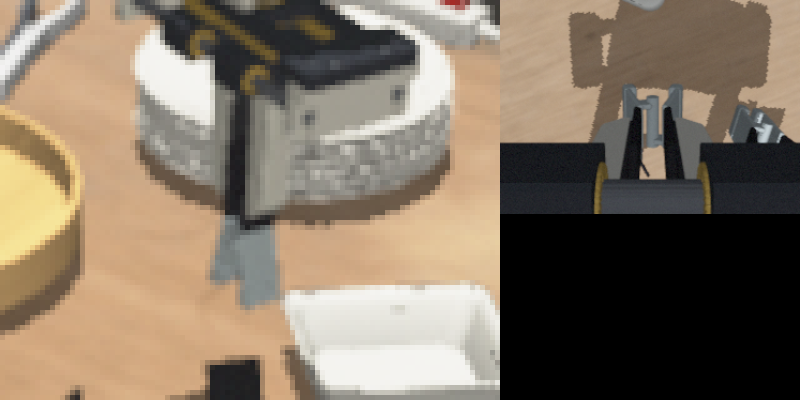

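The clip is held upright with its lips open. Next I'll move over to the tray and look at the rim and shaker from there.

arm_command --targets '[{"x":0.094,"y":0.32,"z":0.02,"rx":0,"ry":0,"rz":0.194,"claw":255},{"x":0.094,"y":0.32,"z":0.02,"rx":0,"ry":0,"rz":0.194,"claw":255},{"x":0.094,"y":0.32,"z":0.02,"rx":0,"ry":0,"rz":0.194,"claw":255},{"x":0.094,"y":0.32,"z":0.02,"rx":0,"ry":0,"rz":0.194,"claw":255},{"x":0.094,"y":0.32,"z":0.02,"rx":0,"ry":0,"rz":0.194,"claw":255},{"x":0.094,"y":0.32,"z":0.02,"rx":0,"ry":0,"rz":0.194,"claw":255},{"x":0.094,"y":0.32,"z":0.02,"rx":0,"ry":0,"rz":0.194,"claw":255},{"x":0.094,"y":0.32,"z":0.02,"rx":0,"ry":0,"rz":0.194,"claw":255}]'

```text
t: 4.52
tool_pos: [0.5386, -0.151, 0.1985]
orientation: [-3.141, 0.002, 0.003]
force: [-0.4, 0.7, -1.0]
opening: 0.0191
gripper_force: 20.0
```

```bash
python3 - <<'E'
from h import *
st=robot.read_state();T=cv2.Rodrigues(st['orientation'])[0];print(st['t'],st['tool_pos'],T[:,1],st['q'])
im,d,c=snap('wrist','w4.png');np.savez('w4.npz',im=im,d=d,p=st['tool_pos'],T=T)
P=cloud(c,d);L=(P-st['tool_pos'])@T
m=(d>0)&(L[:,:,2]>.018)&(L[:,:,2]<.075)&(abs(L[:,:,0])<.03)&(abs(L[:,:,1])<.03)
n,l,s,ce=cv2.connectedComponentsWithStats(m.astype(np.uint8))
for i in range(1,n):
    if s[i,4]>25: a=L[l==i]*1000;print(s[i],a.mean(0).round(1),a.min(0).round(1),a.max(0).round(1))
q=P[(d>0)&(abs(P[:,:,2]-.05)<.004)];r=np.hypot(q[:,0]-.541,q[:,1]-.0134);q=q[(r>.115)&(r<.145)][:,:2]
A=np.c_[2*q,np.ones(len(q))];x=np.linalg.lstsq(A,(q**2).sum(1),rcond=None)[0];print('rim',x[:2],np.sqrt(x[2]+x[:2]@x[:2]),len(q))
k=P[(d>0)&(P[:,:,2]>.158)&(P[:,:,2]<.17)&(np.hypot(P[:,:,0]-.541,P[:,:,1]-.0134)<.03)];print('knob',len(k),k.mean(0) if len(k) else 0, cv2.minAreaRect(k[:,:2].astype(np.float32)*1000) if len(k) else 0)
k=P[(d>0)&(P[:,:,2]>.1)&(P[:,:,2]<.12)&(np.hypot(P[:,:,0]-.541,P[:,:,1]+.035)<.035)];print('shk',len(k),k.mean(0) if len(k) else 0)
E
```

```text
4.5167 [ 0.53860388 -0.15097605  0.198453  ] [-1.53930974e-03 -9.99998788e-01 -2.31956636e-04] [-3.64665139e-01  4.08832667e-02  1.64544432e+00 -4.50174299e-04
  1.45709521e+00  1.20772177e+00]
[ 294  198   57   60 1643] [ 3.3 -1.3 38.4] [-15.  -20.1  18.2] [13.7 17.7 68.5]
rim [0.55139219 0.01333606] 0.12858475209631284 5223
knob 2857 [0.55239596 0.01089216 0.16421078] ((550.9703369140625, 13.179269790649414), (30.293277740478516, 30.65282440185547), 2.791513204574585)
shk 1606 [ 0.5545794  -0.03731395  0.10823449]
```

View pics/w4.png

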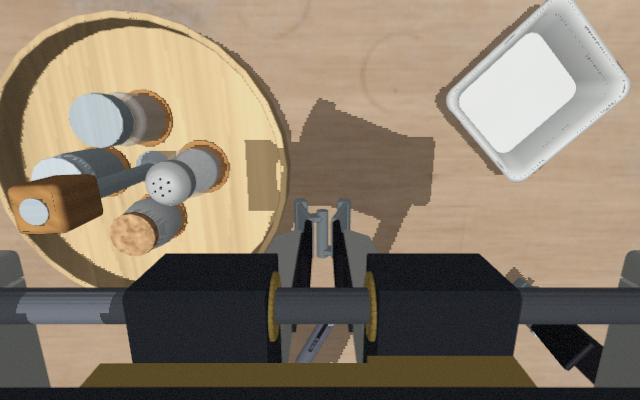

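View: the shaker's dotted cap is at (165,183), the knob at (45,205), and the clip lips at (301,215) and (343,215). Next I'll refine the lip offset and the shaker direction.

```bash
python3 - <<'E'
from h import *
z=np.load('w4.npz');d=z['d'];c=robot.get_calibration('wrist');im=z['im']
P=cloud(c,d);L=(P-z['p'])@z['T']*1000
m=(d>0)&(L[:,:,2]>45)&(L[:,:,2]<75)&(abs(L[:,:,0])<30)&(abs(L[:,:,1])<30)
for s in(-1,1):
    a=L[m&(L[:,:,1]*s>0)];print(len(a),np.percentile(a,[2,50,98],axis=0).round(1).tolist())
b=L[(d>0)&(L[:,:,2]>15)&(L[:,:,2]<44)&(abs(L[:,:,0])<30)&(abs(L[:,:,1])<30)];print(np.percentile(b,[1,50,99],axis=0).round(1).tolist())
ax=np.array([.5512,.0133])
# cap: bright grey circle
g=cv2.medianBlur(cv2.cvtColor(im,cv2.COLOR_RGB2GRAY),5)
cir=cv2.HoughCircles(g[150:215,130:215],cv2.HOUGH_GRADIENT,1,30,param1=100,param2=12,minRadius=17,maxRadius=30)
print(cir)
if cir is not None:
    p=plane(c,cir[0,:1,:2]+[130,150],.102)[0];v=p[:2]-ax;print(p,np.hypot(*v),np.degrees(np.arctan2(v[1],v[0])))
k=P[(d>0)&(P[:,:,2]>.162)&(P[:,:,2]<.167)&(np.hypot(P[:,:,0]-.551,P[:,:,1]-.0134)<.03)]
print(cv2.minAreaRect(k[:,:2].astype(np.float32)*1000))
# tongue from the top camera
t=np.load('top0.npz')['im'];ct=robot.get_calibration('top')
mk=(t.max(2)<75).astype(np.uint8);mk[:228]=0;mk[256:]=0;mk[:,:305]=0;mk[:,333:]=0
q=np.argwhere(mk)[:,::-1];print(len(q),q.min(0),q.max(0))
for r in range(236,251):
    u=q[q[:,1]==r][:,0]
    if len(u): w=plane(ct,[((u.min()+u.max())/2,r)],.008)[0][:2];print(r,u.min(),u.max(),w.round(4),np.degrees(np.arctan2(*(w-ax)[::-1])).round(2))
E
```

```text
262 [[-7.6, -19.6, 45.7], [6.4, -16.0, 57.6], [11.1, -10.5, 65.7]]
256 [[-7.6, 9.0, 46.3], [6.6, 14.4, 57.4], [11.1, 17.9, 65.9]]
[[-14.0, -13.4, 15.7], [4.6, -0.8, 28.6], [13.2, 11.4, 43.3]]
[[[36.5 35.5 23.6]
  [64.5 20.5 21. ]]]
[ 0.55165122 -0.03346767  0.102     ] 0.046769848989299256 -89.44722500295453
((551.1909790039062, 12.986088752746582), (29.324506759643555, 31.1517333984375), 0.8548752665519714)
106 [313 236] [323 249]
236 314 316 [0.4198 0.0297] 172.89
237 314 323 [0.4171 0.0188] 177.67
238 314 323 [0.414  0.0186] 177.77
239 314 323 [0.4109 0.0185] 177.87
240 314 323 [0.4078 0.0184] 177.96
241 314 323 [0.4047 0.0183] 178.05
242 314 323 [0.4016 0.0182] 178.14
243 314 323 [0.3985 0.018 ] 178.22
244 314 323 [0.3955 0.0179] 178.3
245 314 323 [0.3924 0.0178] 178.37
246 314 323 [0.3893 0.0177] 178.45
247 314 322 [0.3862 0.0191] 177.99
248 313 322 [0.383  0.0205] 177.54
249 316 322 [0.3801 0.0158] 179.16
```

```bash
python3 - <<'E'
from h import *
from scipy.optimize import least_squares
z=np.load('w4.npz');d=z['d'];c=robot.get_calibration('wrist');im=z['im']
P=cloud(c,d);ax=np.array([.5512,.0133])
rr=np.hypot(P[:,:,0]-ax[0],P[:,:,1]-ax[1])
k=P[(d>0)&(P[:,:,2]>.13)&(P[:,:,2]<.158)&(rr<.03)]-[*ax,0]
for nm,s in(('-y',(k[:,1]<-.011)&(abs(k[:,0])<.012)),('+x',(k[:,0]>.011)&(abs(k[:,1])<.012))):
    a=k[s];i=0 if nm=='-y' else 1
    if len(a)>20: f=np.polyfit(a[:,i],a[:,1-i],1);print(nm,len(a),np.degrees(np.arctan(f[0])),f[1])
# vertical-axis cylinder fit, lower cap and body of shaker visible side
for zl,zh in((.09,.1),(.095,.105),(.03,.05)):
    w=(d>0)&(P[:,:,2]>zl)&(P[:,:,2]<zh)&(np.hypot(P[:,:,0]-.552,P[:,:,1]+.035)<.027)
    a=P[w][:,:2]
    if len(a)<20: continue
    o=least_squares(lambda p:np.hypot(*(a-p[:2]).T)-p[2],[.552,-.035,.02],loss='soft_l1',f_scale=.001).x
    v=o[:2]-ax;print(zl,len(a),o,np.hypot(*v),np.degrees(np.arctan2(v[1],v[0])))
p=plane(c,[(163,185),(165,184)],.111);print(p,np.degrees(np.arctan2(p[:,1]-ax[1],p[:,0]-ax[0])))
E
```

```text
-y 1156 1.8688793569931383 -0.014518717269318707
+x 322 -1.1982161562396803 0.014766968563223213
0.09 203 [ 0.55287144 -0.03397871  0.01690327] 0.047308243594246666 -87.97527172643854
0.095 444 [ 0.55299578 -0.0343712   0.01614864] 0.047705011504051445 -87.84268638192624
0.03 178 [ 0.55292169 -0.03393542  0.02061326] 0.047266790186531335 -87.91253782726204
[[ 0.55404685 -0.03520629  0.111     ]
 [ 0.55478232 -0.03674101  0.111     ]] [-86.64114065 -85.90531347]
```

arm_command --targets '[{"x":0.035,"y":0.068,"z":-0.05,"rx":0,"ry":0,"rz":0.0175,"claw":255},{"x":0.035,"y":0.068,"z":-0.1,"rx":0,"ry":0,"rz":0.0175,"claw":255},{"x":0.035,"y":0.068,"z":-0.125,"rx":0,"ry":0,"rz":0.0175,"claw":255},{"x":0.035,"y":0.068,"z":-0.13,"rx":0,"ry":0,"rz":0.0175,"claw":255},{"x":0.035,"y":0.068,"z":-0.13,"rx":0,"ry":0,"rz":0.0175,"claw":255},{"x":0.035,"y":0.068,"z":-0.13,"rx":0,"ry":0,"rz":0.0175,"claw":255}]'

```text
t: 5.07
tool_pos: [0.557, -0.1174, 0.1356]
orientation: [3.141, 0.052, 0.001]
force: [0.1, 0.6, -0.2]
opening: 0.0191
gripper_force: 20.0
```

```bash
python3 - <<'E'
from h import *
st=robot.read_state();T=cv2.Rodrigues(st['orientation'])[0];print(st['t'],st['tool_pos'],T[:,1])
im,d,c=snap('wrist','w5.png')
P=cloud(c,d);L=(P-st['tool_pos'])@T*1000
for s in(-1,1):
    a=L[(d>0)&(L[:,:,2]>45)&(L[:,:,2]<72)&(abs(L[:,:,0])<20)&(abs(L[:,:,1])<24)&(L[:,:,1]*s>0)];print('lip',len(a),np.percentile(a,[2,50,98],axis=0).round(1).tolist())
q=P[(d>0)&(abs(P[:,:,2]-.05)<.003)];r=np.hypot(q[:,0]-.551,q[:,1]-.0134);q=q[(r>.115)&(r<.145)]
A=np.c_[2*q[:,:2],np.ones(len(q))];x=np.linalg.lstsq(A,(q[:,:2]**2).sum(1),rcond=None)[0];print('rim',x[:2],np.sqrt(x[2]+x[:2]@x[:2]),len(q))
for x0 in(.545,.575,.585):
    a=q[(abs(q[:,0]-x0)<.006)&(q[:,1]<0)]
    if len(a): r=np.hypot(a[:,0]-.5512,a[:,1]-.0133);print(x0,len(a),np.percentile(r,[3,50,97]))
E
```

```text
5.0667 [ 0.55702519 -0.11739845  0.13564433] [ 3.31455958e-02 -9.99450387e-01  5.41139423e-04]
lip 266 [[-7.6, -19.9, 45.5], [6.5, -16.4, 57.6], [11.1, -11.0, 65.8]]
lip 253 [[-7.3, 8.6, 46.0], [6.8, 14.1, 57.7], [11.1, 17.5, 66.4]]
rim [0.55136451 0.01344945] 0.128549215846057 5391
0.545 6 [0.12514035 0.12529958 0.12550453]
0.575 142 [0.12556001 0.12836003 0.13105458]
0.585 151 [0.12577651 0.12875399 0.13150101]
```

View pics/w5.png

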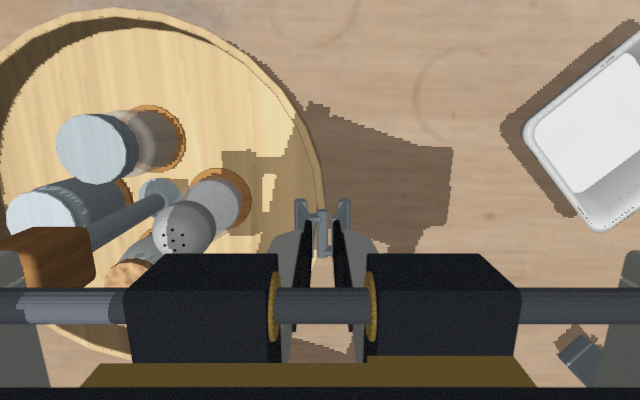

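The rim runs between the open lips at (322,205). I'll lower the clip onto it.

arm_command --targets '[{"x":-0.002,"y":0.002,"z":-0.02,"rx":0,"ry":0,"rz":0,"claw":255},{"x":-0.002,"y":0.002,"z":-0.04,"rx":0,"ry":0,"rz":0,"claw":255},{"x":-0.002,"y":0.002,"z":-0.055,"rx":0,"ry":0,"rz":0,"claw":255},{"x":-0.002,"y":0.002,"z":-0.07,"rx":0,"ry":0,"rz":0,"claw":255},{"x":-0.002,"y":0.002,"z":-0.07,"rx":0,"ry":0,"rz":0,"claw":255},{"x":-0.002,"y":0.002,"z":-0.07,"rx":0,"ry":0,"rz":0,"claw":255}]'

```text
t: 5.62
tool_pos: [0.5552, -0.1148, 0.0986]
orientation: [-3.141, -0.055, 0.003]
force: [0.3, -0.5, -0.0]
opening: 0.0188
gripper_force: 20.0
```

arm_command --targets '[{"x":0,"y":0,"z":0,"rx":0,"ry":0,"rz":0,"claw":78},{"x":0,"y":0,"z":0,"rx":0,"ry":0,"rz":0,"claw":78},{"x":0,"y":0,"z":0,"rx":0,"ry":0,"rz":0,"claw":78},{"x":0,"y":0,"z":0,"rx":0,"ry":0,"rz":0,"claw":78},{"x":0,"y":0,"z":0,"rx":0,"ry":0,"rz":0,"claw":78},{"x":0,"y":0,"z":0,"rx":0,"ry":0,"rz":0,"claw":78},{"x":0,"y":0,"z":0,"rx":0,"ry":0,"rz":0,"claw":78},{"x":0,"y":0,"z":0,"rx":0,"ry":0,"rz":0,"claw":78},{"x":0,"y":0,"z":0,"rx":0,"ry":0,"rz":0,"claw":78},{"x":0,"y":0,"z":0,"rx":0,"ry":0,"rz":0,"claw":78}]'

```text
t: 6.45
tool_pos: [0.5559, -0.1151, 0.0996]
orientation: [-3.141, -0.055, 0.0]
force: [-0.4, 0.3, 0.0]
opening: 0.0647
gripper_force: 0.0
```

arm_command --targets '[{"x":0,"y":0,"z":0.02,"rx":0,"ry":0,"rz":0,"claw":78},{"x":0,"y":0,"z":0.06,"rx":0,"ry":0,"rz":0,"claw":78},{"x":0,"y":0,"z":0.12,"rx":0,"ry":0,"rz":0,"claw":78},{"x":0,"y":0,"z":0.19,"rx":0,"ry":0,"rz":0,"claw":78},{"x":0,"y":0,"z":0.26,"rx":0,"ry":0,"rz":0,"claw":78},{"x":0,"y":0,"z":0.28,"rx":0,"ry":0,"rz":0,"claw":78},{"x":0,"y":0,"z":0.28,"rx":0,"ry":0,"rz":0,"claw":78}]'

```text
t: 7.03
tool_pos: [0.5582, -0.1158, 0.2454]
orientation: [3.138, 0.055, 0.013]
force: [-0.0, 0.4, -0.6]
opening: 0.0648
gripper_force: 0.0
```

```bash
python3 - <<'E'
from h import *
st=robot.read_state();T=cv2.Rodrigues(st['orientation'])[0];print(st['t'],st['tool_pos'],T[:,1],st['q'])
im,d,c=snap('wrist','w6.png')
P=cloud(c,d)
w=(d>0)&(abs(P[:,:,0]-.555)<.03)&(abs(P[:,:,1]+.116)<.04)
a=P[w&(P[:,:,2]>.07)&(P[:,:,2]<.15)];print('top z',np.percentile(a[:,2],[50,90,99,100]))
for s in(-1,1):
    b=a[(a[:,2]>.1)&((a[:,1]+.116)*s>0)];print(len(b),cv2.minAreaRect(b[:,:2].astype(np.float32)*1000),b.min(0),b.max(0))
E
```

```text
7.0333 [ 0.55823262 -0.11576648  0.2453624 ] [ 0.03482497 -0.99938955  0.00278527] [-2.94418040e-01  3.61938925e-02  1.56456738e+00  1.21674518e-05
  1.53218173e+00  1.24153432e+00]
top z [0.10153775 0.12410363 0.12525786 0.12605904]
313 ((556.3348999023438, -130.09695434570312), (22.05165672302246, 8.539010047912598), 2.4025044441223145) [ 0.54535974 -0.13472155  0.10050468] [ 0.56740177 -0.12550142  0.12574812]
311 ((555.202880859375, -96.65658569335938), (22.11156463623047, 8.318297386169434), 1.1396210193634033) [ 0.54421469 -0.10100073  0.10012316] [ 0.56622098 -0.09237105  0.12605904]
```

View pics/w6.png

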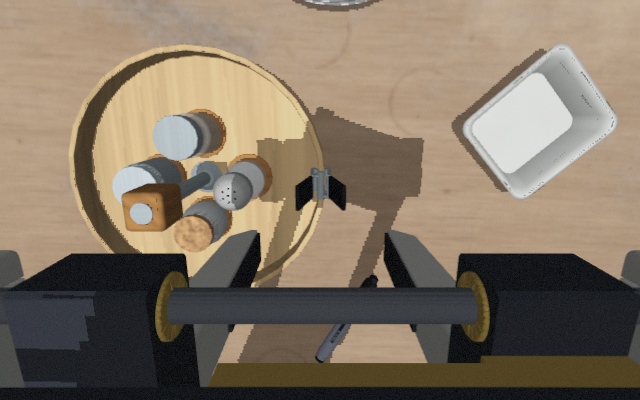

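The clip stands upright on the rim at (321,185), in line with the shaker, with its foot about 16 mm below the rim top. Now I'll move over the knob with a half turn, so that joint 6 keeps its range.

arm_command --targets '[{"x":-0.01,"y":0.256,"z":0,"rx":0,"ry":0,"rz":0.6,"claw":78},{"x":-0.01,"y":0.256,"z":0,"rx":0,"ry":0,"rz":0.6,"claw":78},{"x":-0.01,"y":0.256,"z":0,"rx":0,"ry":0,"rz":0.6,"claw":78},{"x":-0.01,"y":0.256,"z":0,"rx":0,"ry":0,"rz":0.6,"claw":78},{"x":-0.01,"y":0.256,"z":0,"rx":0,"ry":0,"rz":0.6,"claw":78},{"x":-0.01,"y":0.256,"z":0,"rx":0,"ry":0,"rz":0.6,"claw":78},{"x":-0.01,"y":0.256,"z":0,"rx":0,"ry":0,"rz":0.6,"claw":78},{"x":-0.01,"y":0.256,"z":0,"rx":0,"ry":0,"rz":0.6,"claw":78},{"x":-0.01,"y":0.256,"z":0,"rx":0,"ry":0,"rz":0.6,"claw":78},{"x":-0.01,"y":0.256,"z":0,"rx":0,"ry":0,"rz":0.6,"claw":78}]'

```text
t: 7.92
tool_pos: [0.5497, 0.0131, 0.2371]
orientation: [-2.553, -1.826, 0.005]
force: [-0.1, 0.4, -0.5]
opening: 0.0645
gripper_force: 0.0
```

arm_command --targets '[{"x":0,"y":0,"z":0,"rx":0,"ry":0,"rz":0.6,"claw":78},{"x":0,"y":0,"z":0,"rx":0,"ry":0,"rz":0.6,"claw":78},{"x":0,"y":0,"z":0,"rx":0,"ry":0,"rz":0.6,"claw":78},{"x":0,"y":0,"z":0,"rx":0,"ry":0,"rz":0.6,"claw":78},{"x":0,"y":0,"z":0,"rx":0,"ry":0,"rz":0.6,"claw":78},{"x":0,"y":0,"z":0,"rx":0,"ry":0,"rz":0.6,"claw":78},{"x":0,"y":0,"z":0,"rx":0,"ry":0,"rz":0.6,"claw":78},{"x":0,"y":0,"z":0,"rx":0,"ry":0,"rz":0.6,"claw":78},{"x":0,"y":0,"z":0,"rx":0,"ry":0,"rz":0.6,"claw":78},{"x":0,"y":0,"z":0,"rx":0,"ry":0,"rz":0.6,"claw":78}]'

```text
t: 8.75
tool_pos: [0.5497, 0.013, 0.237]
orientation: [-1.076, -2.948, 0.002]
force: [0.1, -0.8, -0.2]
opening: 0.0649
gripper_force: 0.0
```

arm_command --targets '[{"x":0,"y":0,"z":0,"rx":0,"ry":0,"rz":0.371,"claw":78},{"x":0,"y":0,"z":0,"rx":0,"ry":0,"rz":0.371,"claw":78},{"x":0,"y":0,"z":0,"rx":0,"ry":0,"rz":0.371,"claw":78},{"x":0,"y":0,"z":0,"rx":0,"ry":0,"rz":0.371,"claw":78},{"x":0,"y":0,"z":0,"rx":0,"ry":0,"rz":0.371,"claw":78},{"x":0,"y":0,"z":0,"rx":0,"ry":0,"rz":0.371,"claw":78},{"x":0,"y":0,"z":0,"rx":0,"ry":0,"rz":0.371,"claw":78},{"x":0,"y":0,"z":0,"rx":0,"ry":0,"rz":0.371,"claw":78},{"x":0,"y":0,"z":0,"rx":0,"ry":0,"rz":0.371,"claw":78}]'

```text
t: 9.5
tool_pos: [0.5503, 0.013, 0.2384]
orientation: [0.049, -3.139, -0.0]
force: [0.3, -0.4, -0.4]
opening: 0.0645
gripper_force: 0.0
```

```bash
python3 - <<'E'
from h import *
st=robot.read_state();T=cv2.Rodrigues(st['orientation'])[0];print(st['t'],st['tool_pos'],T[:,1],np.degrees(np.arctan2(T[1,1],T[0,1])),st['q'])
im,d,c=snap('wrist','w7.png');np.savez('w7.npz',im=im,d=d,p=st['tool_pos'],T=T)
P=cloud(c,d);rr=np.hypot(P[:,:,0]-.5512,P[:,:,1]-.0133)
k=P[(d>0)&(P[:,:,2]>.161)&(P[:,:,2]<.168)&(rr<.03)];print(len(k),cv2.minAreaRect(k[:,:2].astype(np.float32)*1000))
E
```

```text
9.5 [0.55029613 0.01296806 0.23839322] [-3.11211706e-02  9.99515596e-01  2.14893450e-04] 91.78339973020293 [-6.95979476e-02 -3.93136800e-03  1.61775626e+00  1.44239729e-05
  1.52976225e+00 -1.67152129e+00]
1637 ((550.0700073242188, 13.461318016052246), (29.05021095275879, 29.449766159057617), 2.5610647201538086)
```

View pics/w7.png

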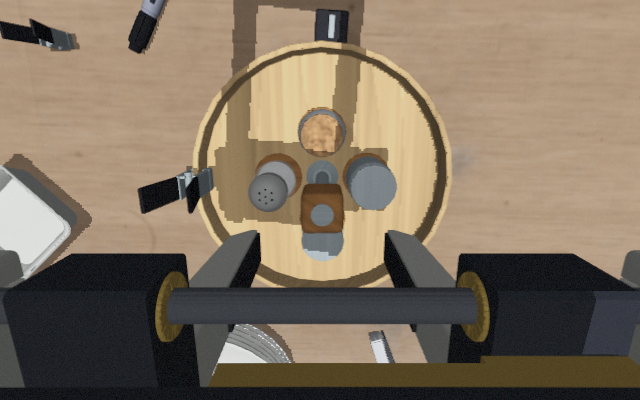

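The knob is centred at (322,208), and the tongue with its rib is at (332,25). I'll measure the tongue direction here, then grip.

```bash
python3 - <<'E'
from h import *
z=np.load('w7.npz');d=z['d'];im=z['im'];c=robot.get_calibration('wrist')
P=cloud(c,d);q=P[(d>0)&(abs(P[:,:,2]-.05)<.003)];r=np.hypot(q[:,0]-.551,q[:,1]-.0134);q=q[(r>.115)&(r<.14)]
A=np.c_[2*q[:,:2],np.ones(len(q))];x=np.linalg.lstsq(A,(q[:,:2]**2).sum(1),rcond=None)[0];ax=x[:2];print('axis',ax,np.sqrt(x[2]+ax@ax),len(q))
g=im.max(2);s=np.zeros_like(g);s[6:44,308:356]=1
mk=((g<60)&(s>0)).astype(np.uint8)
h=cv2.convexHull(max(cv2.findContours(mk,0,1)[0],key=cv2.contourArea));f=np.zeros_like(mk);cv2.fillConvexPoly(f,h,1);print(h.reshape(-1,2).tolist())
for v in range(10,42,3):
    u=np.where(f[v])[0]
    if len(u)<10: continue
    a,b=plane(c,[(u[0]-.5,v),(u[-1]+.5,v)],.008)[:,:2];w=(a+b)/2
    print(v,u[0],u[-1],w.round(4),np.hypot(*(a-b)).round(4),(np.degrees(np.arctan2(*(w-ax)[::-1]))%360).round(2))
rb=np.argwhere((f>0)&(g>110))[:,::-1]
w=plane(c,rb,.009)[:,:2];print('rib',len(rb),w.mean(0),np.degrees(np.arctan2(*(w.mean(0)-ax)[::-1]))%360,cv2.fitLine(w.astype(np.float32)*1000,2,0,.1,.1).ravel())
from scipy.optimize import least_squares
for zl,zh in((.09,.1),(.095,.105)):
    k=(d>0)&(P[:,:,2]>zl)&(P[:,:,2]<zh)&(np.hypot(P[:,:,0]-.552,P[:,:,1]+.035)<.027);a=P[k][:,:2]
    o=least_squares(lambda p:np.hypot(*(a-p[:2]).T)-p[2],[.552,-.035,.02],loss='soft_l1',f_scale=.001).x
    v=o[:2]-ax;print(zl,len(a),o,np.hypot(*v),np.degrees(np.arctan2(v[1],v[0])))
E
```

```text
axis [0.55052546 0.0137878 ] 0.12831816304521423 4065
[[324, 9], [340, 10], [347, 11], [348, 12], [348, 16], [347, 30], [346, 42], [342, 42], [315, 39], [315, 28], [316, 10], [317, 9]]
10 316 343 [0.3822 0.0167] 0.0285 179.0
13 316 348 [0.3849 0.0194] 0.0337 178.07
16 316 348 [0.3877 0.0195] 0.0337 178.0
19 315 348 [0.3905 0.0191] 0.0348 178.11
22 315 348 [0.3932 0.0192] 0.0349 178.04
25 315 347 [0.3961 0.0188] 0.0339 178.15
28 315 347 [0.3989 0.0189] 0.034 178.08
31 315 347 [0.4017 0.019 ] 0.0341 178.0
34 315 347 [0.4046 0.0191] 0.0342 177.92
37 315 346 [0.4074 0.0187] 0.0332 178.05
40 320 346 [0.4102 0.0214] 0.0281 176.91
rib 162 [0.39786    0.01855023] 178.21322775166726 [ 9.9999255e-01 -3.8661615e-03  3.9785999e+02  1.8550230e+01]
0.09 70 [ 0.55272418 -0.0342825   0.01680696] 0.04812056630124477 -87.3811329261783
0.095 279 [ 0.55273197 -0.03418509  0.01613544] 0.048023612868419434 -87.36654909712672
```

arm_command --squeeze 25 --targets '[{"x":0.001,"y":0.001,"z":-0.06,"rx":0,"ry":0,"rz":0,"claw":78},{"x":0.001,"y":0.001,"z":-0.12,"rx":0,"ry":0,"rz":0,"claw":78},{"x":0.001,"y":0.001,"z":-0.17,"rx":0,"ry":0,"rz":0,"claw":78},{"x":0.001,"y":0.001,"z":-0.19,"rx":0,"ry":0,"rz":0,"claw":78},{"x":0.001,"y":0.001,"z":-0.19,"rx":0,"ry":0,"rz":0,"claw":255},{"x":0.001,"y":0.001,"z":-0.19,"rx":0,"ry":0,"rz":0,"claw":255},{"x":0.001,"y":0.001,"z":-0.19,"rx":0,"ry":0,"rz":0,"claw":255},{"x":0.001,"y":0.001,"z":-0.19,"rx":0,"ry":0,"rz":0,"claw":255},{"x":0.001,"y":0.001,"z":-0.19,"rx":0,"ry":0,"rz":0,"claw":255},{"x":0.001,"y":0.001,"z":-0.19,"rx":0,"ry":0,"rz":0,"claw":255}]'

```text
t: 10.38
tool_pos: [0.5523, 0.013, 0.1461]
orientation: [-0.055, 3.139, -0.001]
force: [-1.0, 2.8, 0.8]
opening: 0.0298
gripper_force: 25.0
```

arm_command --targets '[{"x":0,"y":0,"z":0,"rx":0,"ry":0,"rz":0,"claw":255},{"x":0,"y":0,"z":0,"rx":0,"ry":0,"rz":0,"claw":255},{"x":0,"y":0,"z":0,"rx":0,"ry":0,"rz":0,"claw":255},{"x":0,"y":0,"z":0,"rx":0,"ry":0,"rz":0,"claw":255}]'

```text
t: 10.72
tool_pos: [0.5523, 0.013, 0.1461]
orientation: [-0.055, 3.139, -0.001]
force: [-0.1, -2.4, 6.1]
opening: 0.0302
gripper_force: 25.0
```

Gripped. The turn needed is about -93.9°. I'll do it gently with a firmer grip.

arm_command --squeeze 45 --targets '[{"x":0,"y":0,"z":0,"rx":0,"ry":0,"rz":0,"claw":255},{"x":0,"y":0,"z":0,"rx":0,"ry":0,"rz":-0.02,"claw":255},{"x":0,"y":0,"z":0,"rx":0,"ry":0,"rz":-0.05,"claw":255},{"x":0,"y":0,"z":0,"rx":0,"ry":0,"rz":-0.09,"claw":255},{"x":0,"y":0,"z":0,"rx":0,"ry":0,"rz":-0.13,"claw":255},{"x":0,"y":0,"z":0,"rx":0,"ry":0,"rz":-0.17,"claw":255},{"x":0,"y":0,"z":0,"rx":0,"ry":0,"rz":-0.21,"claw":255},{"x":0,"y":0,"z":0,"rx":0,"ry":0,"rz":-0.25,"claw":255},{"x":0,"y":0,"z":0,"rx":0,"ry":0,"rz":-0.29,"claw":255},{"x":0,"y":0,"z":0,"rx":0,"ry":0,"rz":-0.33,"claw":255}]'

```text
t: 11.55
tool_pos: [0.5522, 0.0127, 0.1461]
orientation: [0.971, 2.985, -0.001]
force: [-0.9, -3.6, 6.1]
opening: 0.0297
gripper_force: 45.0
```

arm_command --targets '[{"x":0,"y":0,"z":0,"rx":0,"ry":0,"rz":-0.04,"claw":255},{"x":0,"y":0,"z":0,"rx":0,"ry":0,"rz":-0.08,"claw":255},{"x":0,"y":0,"z":0,"rx":0,"ry":0,"rz":-0.12,"claw":255},{"x":0,"y":0,"z":0,"rx":0,"ry":0,"rz":-0.16,"claw":255},{"x":0,"y":0,"z":0,"rx":0,"ry":0,"rz":-0.2,"claw":255},{"x":0,"y":0,"z":0,"rx":0,"ry":0,"rz":-0.24,"claw":255},{"x":0,"y":0,"z":0,"rx":0,"ry":0,"rz":-0.28,"claw":255},{"x":0,"y":0,"z":0,"rx":0,"ry":0,"rz":-0.32,"claw":255},{"x":0,"y":0,"z":0,"rx":0,"ry":0,"rz":-0.36,"claw":255},{"x":0,"y":0,"z":0,"rx":0,"ry":0,"rz":-0.4,"claw":255}]'

```text
t: 12.38
tool_pos: [0.5519, 0.0125, 0.1461]
orientation: [2.057, 2.372, -0.001]
force: [-2.6, -3.9, 7.6]
opening: 0.0298
gripper_force: 45.0
```

arm_command --targets '[{"x":0,"y":0,"z":0,"rx":0,"ry":0,"rz":-0.04,"claw":255},{"x":0,"y":0,"z":0,"rx":0,"ry":0,"rz":-0.07,"claw":255},{"x":0,"y":0,"z":0,"rx":0,"ry":0,"rz":-0.089,"claw":255},{"x":0,"y":0,"z":0,"rx":0,"ry":0,"rz":-0.089,"claw":255},{"x":0,"y":0,"z":0,"rx":0,"ry":0,"rz":-0.089,"claw":255},{"x":0,"y":0,"z":0,"rx":0,"ry":0,"rz":-0.089,"claw":255}]'

```text
t: 12.88
tool_pos: [0.5518, 0.0125, 0.1461]
orientation: [2.256, 2.184, -0.0]
force: [-1.2, -5.1, 8.7]
opening: 0.03
gripper_force: 45.0
```

```bash
cat > chk.py <<'E'
from h import *
import sys
st=robot.read_state();T=cv2.Rodrigues(st['orientation'])[0];print(st['t'],st['tool_pos'],'tool x',np.degrees(np.arctan2(T[1,0],T[0,0])),st['q'][5],st['force'],st['wrist_torque'])
im,d,c=snap('wrist',sys.argv[1]);t,dt,ct=snap('top');np.savez('w8.npz',im=im,d=d,t=t,dt=dt)
P=cloud(c,d);ax=np.array([.5508,.0135]);Q=P[:,:,:2]-ax;r=np.hypot(Q[:,:,0],Q[:,:,1])
k=P[(d>0)&(P[:,:,2]>.075)&(r>.08)&(r<.17)&(P[:,:,2]<.135)];v=k.mean(0)[:2]-ax
print('clip',len(k),k.mean(0),k.min(0),k.max(0),np.degrees(np.arctan2(v[1],v[0]))%360)
PT=cloud(ct,dt);kk=PT[(dt>0)&(np.hypot(PT[:,:,0]-.42,PT[:,:,1]-.017)<.05)&(PT[:,:,2]>.07)&(PT[:,:,2]<.135)];print('clip top cam',len(kk),kk.mean(0) if len(kk) else 0)
o=np.zeros((400,800,3),np.uint8);o[:,:500]=im[:,:500];o[:300,500:]=cv2.resize(t[150:260,265:375],(300,300),interpolation=3)
cv2.imwrite('pics/v_'+sys.argv[1],o[:,:,::-1])
E
python3 chk.py w8.png
```

```text
12.8833 [0.55183857 0.01250292 0.14609471] tool x 88.13069609262378 -0.03640934348013551 [-1.16213433 -5.10742176  8.65651639] [-0.80017526  0.80456402 -0.11889307]
clip 3999 [0.41933183 0.01977269 0.10500302] [0.40112631 0.00670166 0.07500136] [0.44468434 0.03232762 0.1261521 ] 177.2683388258101
clip top cam 0 0
```

View pics/v_w8.png

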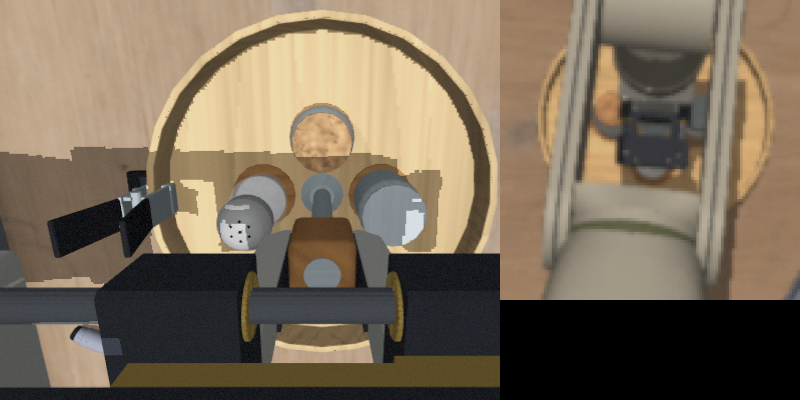

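The clipped shaker faces the tongue; the clip is at (115,210) and hides the tongue at (137,180). Now a finer check of the shaker angle and the visible part of the tongue.

```bash
python3 - <<'E'
from h import *
from scipy.optimize import least_squares
z=np.load('w8.npz');d=z['d'];im=z['im'];c=robot.get_calibration('wrist');P=cloud(c,d)
q=P[(d>0)&(abs(P[:,:,2]-.05)<.003)];r=np.hypot(q[:,0]-.551,q[:,1]-.0134);q=q[(r>.115)&(r<.14)]
A=np.c_[2*q[:,:2],np.ones(len(q))];x=np.linalg.lstsq(A,(q[:,:2]**2).sum(1),rcond=None)[0];ax=x[:2];print('axis',ax,np.sqrt(x[2]+ax@ax))
for zl,zh in((.08,.09),(.09,.1),(.095,.105)):
    k=(d>0)&(P[:,:,2]>zl)&(P[:,:,2]<zh)&(np.hypot(P[:,:,0]-.503,P[:,:,1]-.015)<.027);a=P[k][:,:2]
    if len(a)<30: continue
    o=least_squares(lambda p:np.hypot(*(a-p[:2]).T)-p[2],[.503,.015,.02],loss='soft_l1',f_scale=.001).x
    v=o[:2]-ax;print('shaker',len(a),o,np.hypot(*v),np.degrees(np.arctan2(v[1],v[0]))%360)
k=P[(d>0)&(P[:,:,2]>.14)&(P[:,:,2]<.163)&(np.hypot(P[:,:,0]-.551,P[:,:,1]-.0135)<.03)]-[*ax,0]
a=k[(k[:,1]>.011)&(abs(k[:,0])<.011)];f=np.polyfit(a[:,0],a[:,1],1);print('knob face deg',len(a),np.degrees(np.arctan(f[0])))
k=P[(d>0)&(P[:,:,2]>.1)&(P[:,:,2]<.122)&(np.hypot(P[:,:,0]-.42,P[:,:,1]-.018)<.045)]
for s in(-1,1):
    b=k[(k[:,0]-.4205)*s>0];print('arm',len(b),b.mean(0),cv2.minAreaRect(b[:,:2].astype(np.float32)*1000))
w=plane(c,[(127,180),(148,180),(127,174),(148,174)],.008);print('tongue bit',w)
E
```

```text
axis [0.55089802 0.01436285] 0.12840499703976987
shaker 289 [0.50222697 0.01525328 0.01707668] 0.048679194069302115 178.9519041553822
shaker 208 [0.50242776 0.01550044 0.01696173] 0.048483608084073565 178.65553209901333
shaker 563 [0.50264755 0.0157926  0.01601607] 0.0482716499647537 178.30272568198353
knob face deg 945 -1.6799614930384816
arm 1335 [0.40812602 0.01947037 0.11166079] ((408.4564514160156, 19.056011199951172), (9.480568885803223, 22.17450523376465), 5.4591827392578125)
arm 528 [0.44144444 0.01936811 0.11151599] ((441.435546875, 18.145160675048828), (7.522129058837891, 22.336328506469727), 5.705490589141846)
tongue bit [[0.38165262 0.02865152 0.008     ]
 [0.39986809 0.02803082 0.008     ]
 [0.38260156 0.03392457 0.008     ]
 [0.40073469 0.03330841 0.008     ]]
```

```bash
python3 -c "
from plant import robot
print(robot.close_job())"
```

```text
the job is handed in; nothing more can be done
None
```

I handed the job in at about 13 s: the clip stands upright on the rim beside the salt shaker with its foot about 16 mm below the rim top. The shaker faces the front tongue to within roughly half a degree by my measurements, the gripper still holds the knob at 45 N, and I touched nothing else on the table; the verdict was not shown.

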